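Clamp the separation column in its bench clamp

ROBOT

A 6-joint arm with a two-finger parallel gripper is mounted at the origin on a cart in front of the work surface, level with it; the furniture and walls round the work are solid. World frame = base frame: x ahead of the robot, y to its left, z up, the work surface at z = 0. Lengths are in mm, angles in rad, forces in N, time in s.
With the tool pointing down it reaches from about 375 to 925 mm from the base axis. Payload 5.7 kg.
Tool frame: the origin (TCP) lies on the mounting face of the last link; the fingertips stand 173 mm ahead of it and the grasp point (between the pads) lies 155 mm ahead of it; z points along the fingers, y is the line along which they close (so a half turn about z gives the same grasp; the last joint's range is limited). The gripper opens to 85 mm and grips with 20 to 120 N. Pads are 22 mm wide; open, the fingers measure 114 mm over their backs; the gripper's body (76 mm by 85 mm) begins 54 mm behind the grasp point. The pads swing forward as they close: fully open they stand 13 mm farther back than shut.
Start: joints at [-1.403, 0.359, 1.51, -0, 1.272, -0.115], TCP at [167.416, -576.157, 404.667] pointing down, gripper open.
Joint ranges: [-2.97, 2.97], [-1.01, 2.36], [0.21, 2.38], [-0.96, 4.11], [0.2, 2.71], [-2.98, 2.98]. Speed limits (rad/s): [2.39, 2.39, 3.14, 3.14, 3.14, 3.14].

INTERFACE

Orientations are given as a rotation vector (axis times angle).
In Python, from plant import ctrl gives the robot as it stands.
- The arm moves only by the shell command python3 -m jog 'ROWS' [OPENING] [FORCE]. ROWS is JSON, a list that holds one entry, the list of rows, each a list of 4 numbers: the shift along the tool's x, y, z in mm, then the turn about the tool's z in degrees. A call has 1 to 12 rows; each row shifts and turns the commanded pose from where the row before left it, along the tool's axes as they then stand; what a row does not reach is not made up. A row lasts 1/8 s, in which the tool goes at most 62.5 mm and 10.7 degrees, less where a joint would pass 70% of its speed; a pose out of reach is approached as far as the arm can. A call is refused whole if a number of a shift passes 62.5 or a number of a turn 10.7, either way. A call with a gripper value outside its range is refused whole. OPENING is the closure, from 0 (fully open) to 1 (shut), set as the call begins (- or left out, the last holds). The fingers move at their own pace and stop on an object; FORCE is the grip in N (left out, the last holds). Time passes only in rows, so rows that do not move let the fingers close. It gives the time, the measured TCP pose, the force, the opening and the grip force at its end, in the units of the state.
- ctrl.read_state(): the state, without advancing time (a new reading comes with each control period).
- ctrl.capture(name): name is "scene" or "top" or "wrist"; returns (picture, depth): 480x640x3 uint8, blue, green, red; 480x640 float32, mm along the optical axis (not along the pixel's ray), 0 where there is no reading.
- ctrl.camera_params(name): a dict with "mtx" (3x3 intrinsics, pixels), "k1" (the pictures are not rectified: a ray, as slopes to the right and down, at radius r is drawn at 1 + k1 r^2 times it, then the intrinsics apply), "xyz" and "orientation" of the camera in the world. Camera axes: x right, y down, z forward; pixel columns grow to the right and rows downward; lengths in mm; the calibration is good to about 2 mm. A picture is of the moment at which its call begins: read the wrist's pose just before it. camera_params takes no time and is no camera call; for the wrist camera it gives the pose at the moment of the call.
- ctrl.hand_in(): hands the job in; it is judged then, once.
The state is a dict: "time_s": time; "qpos": joint angles; "qvel": joint speeds; "joint_torque": joint torques, N m; "ee_pos": TCP position; "eef_rot": TCP orientation; "force": force on the tool from outside, world axes, zero at the start; "wrist_torque": the same for the moment, N m; "opening": finger opening in mm; "grip_force": force on a finger pad.
Only numpy, scipy, OpenCV 4.12 (cv2) and the standard library are available. Lean on these libraries where they do the work, as an engineer would, in place of code of your own. Each camera call takes 0.05 s, during which the arm holds its last target. There are 200 camera calls.

TASK

The steel separation column lies in the two saddles of the bench clamp, which is open. With a finger, push the raised clamp strap over until it lies flat across the column, and only then push the cam lever all the way down over the strap. Do not lift or drag the column out of its saddles, leave the other things on the bench where they are, and finish clear of everything.

Things in the scene. Friction and masses are not known exactly. Their poses are not given: they have to be found in the camera images.
- clamp: Bench clamp, fixed: base plate 150 (x) x 176 (y) x 10 mm, origin at the centre of its underside. x runs along the column, the +y side has the strap's hinge, the -y side the lever's pivot; both swing in the y-z plane at x = 0. Saddles at x = -50 and +50 mm, 39 mm high. Steel ears at x = 17 to 26 mm on both sides flank the hinge (y = +60, 60 mm high) and the pivot (y = -70, 71 mm high).
- strap (a joint): Clamp strap angle, rad: 0 = closed, level across the column (firm stop, 0.5 mm over the column); grows as it opens; pi/2 = upright; at most 2.05 (leaning back, away from the lever). It starts between 1.7 and 2.0. Stiff hinge (0.10 N m friction, 1 N at the end): stays where it is left, so it must be pushed all the way down.
- strap_hinge (a point): The strap's hinge axis, in the middle of the strap's width: at x = 0, y = +60 mm, z = 50 mm in the clamp's frame; the axis runs along the clamp's x.
- strap_end (a point): Middle of the free end of the strap. The strap is a flat steel bar 30 mm wide, 8 mm thick, reaching 112 mm from its hinge axis, with a rubber pad underneath. Closed, it points to the clamp's -y and its top is 54 mm above the worktop.
- lever (a joint): Cam lever angle, rad: 0 = fully down, lying level on top of the closed strap (firm stop); grows as it is raised; pi/2 = upright; at most 2.2 (leaning outward, away from the strap). It starts between 1.85 and 2.15. Stiff pivot (0.20 N m of friction, about 2.5 N at the end): it stays where it is left.
- lever_pivot (a point): The lever's pivot axis, in the middle of its width: at x = 0, y = -70 mm, z = 61 mm in the clamp's frame; the axis runs along the clamp's x.
- lever_end (a point): Middle of the free end of the cam lever. The lever is a dark steel bar 14 mm wide and 9 mm thick with a black round grip 17 mm thick on its last 30 mm, reaching 84 mm from its pivot axis. Fully down it points to the clamp's +y and the top of its grip is 72 mm above the worktop.
- column_mid (a point): Centre of the loose steel separation column, a rod 202 mm long and 12 mm thick that lies along the clamp's x in the two saddles; its centre is 36 mm and its top 42 mm above the worktop.
- seat (a point): Point in the clamp midway between the saddles where the column's centre belongs, 36 mm above the worktop.
- spanner: Bystander: small flat steel spanner, 129 x 17 x 4 mm, lying in front of the clamp. Origin at the centre of its underside.
- union: Bystander: small tube union, 42 x 12 x 12 mm, lying behind the clamp on its lever side. Origin at the centre of its underside.
- filter: Bystander: round syringe filter, 30 mm across, 15 mm high, behind the clamp on its strap-hinge side. Origin at the centre of its underside.
- syringe: Bystander: plastic syringe, 139 x 34 x 18 mm, lying to the left of the clamp. Origin at the centre of its underside.
- marker: Bystander: marker pen, 130 x 16 x 17 mm, lying to the right of the clamp. Origin at the centre of its underside. Farther right a tall computer tower stands on the worktop (beyond x = 0.5 m, right of y = -0.43 m): keep the arm clear of it.

How it is judged:
By the outcome, as a careful person would: the job done as asked, in the order asked, and still so for the second after the job is handed in, with the robot touching nothing.
It also fails if it takes over 54 s, if anything falls off the work surface, if the arm or the gripper's body presses on something with over 40 N, if the wrist force passes 120 N, or if a joint passes its speed limit or range.

## Working session

There is one attempt and no reset: what is moved stays moved. The work goes in short steps, Python scripts to look and compute and a shell command to move; the robot and the scene stay as the last step left them, time stands still between calls to the robot, and variables do not carry over. Pictures are saved under pics/ and viewed, at most 10 in all, crops included, and the job is handed in when it is done.

```bash
mkdir -p pics; ls
python3 - <<'E'
from plant import ctrl
import cv2,numpy as np
s=ctrl.read_state();print(s)
for n in("scene","top"):
    p,d=ctrl.capture(n);cv2.imwrite(f"pics/{n}0.png",p);np.save(f"{n}0.npy",d);print(n,ctrl.camera_params(n))
E
```

```text
pics
{'time_s': 0.0, 'qpos': array([-1.40310970e+00,  3.59492786e-01,  1.51142320e+00, -8.86814479e-06,
        1.27248049e+00, -1.15088383e-01]), 'qvel': array([ 0.00046363, -0.00103068, -0.00109112,  0.00038304,  0.00154798,
       -0.00245513]), 'joint_torque': array([-3.78065786e-03, -5.27622914e+01, -2.78629035e+01, -7.45504149e-04,
        1.30641460e-02, -9.56632448e-06]), 'ee_pos': array([ 167.35093857, -575.81907371,  403.86407829]), 'eef_rot': array([-3.10845848e+00, -4.42453520e-01,  8.77644833e-05]), 'force': array([-0.41478724,  0.2038921 ,  0.1410408 ]), 'wrist_torque': array([-0.0449873 ,  0.01859074, -0.01209224]), 'grip_force': 0.0, 'opening': 85.30902115608586}
scene {'mtx': array([[570.48143453,   0.        , 322.62156663],
       [  0.        , 570.48143453, 238.24692205],
       [  0.        ,   0.        ,   1.        ]]), 'k1': 0.0632677783993067, 'xyz': array([ -5.90514099, 496.64045486, 426.23277906]), 'orientation': array([-0.99945904,  2.06382112, -1.37377188])}
top {'mtx': array([[460.0849176 ,   0.        , 321.75540746],
       [  0.        , 460.0849176 , 241.18244014],
       [  0.        ,   0.        ,   1.        ]]), 'k1': -0.09057168834893739, 'xyz': array([401.20312852,  -3.78018313, 918.92607693]), 'orientation': array([-2.05832657,  2.13104334, -0.26203901])}
```

View pics/scene0.png

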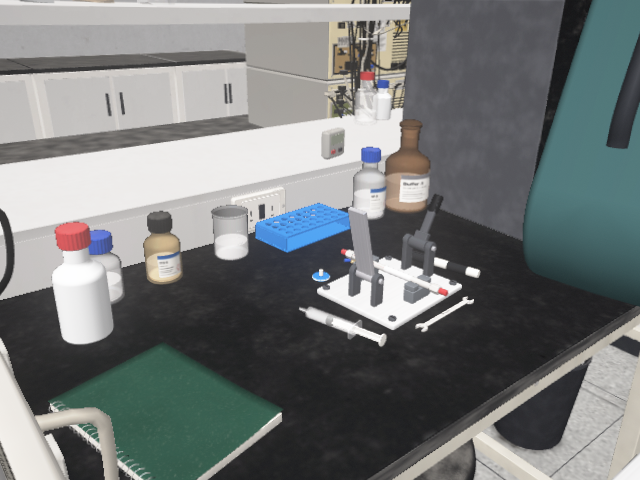

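View pics/top0.png

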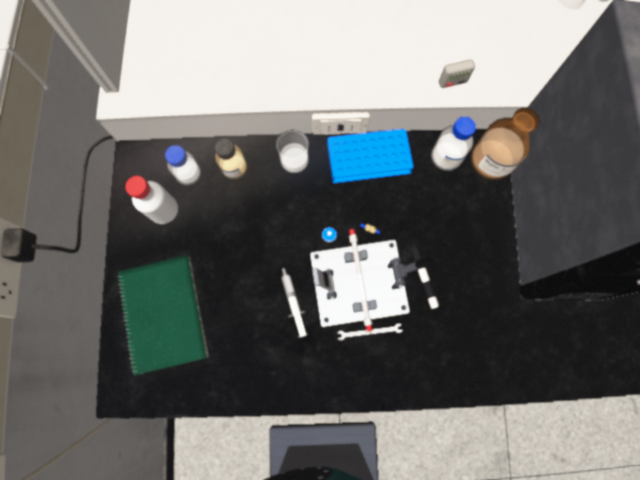

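The scene view shows the strap upright at (362,245) and the lever at (430,225). The top view shows the white plate with corners at about (311,252), (396,240), (409,315) and (322,326), strap hinge on the left (+y) and lever on the right.

```bash
cat > h.py <<'E'
import numpy as np,cv2
from scipy.spatial.transform import Rotation as R
from plant import ctrl
def rays(c,uv):
    n=cv2.undistortPoints(np.asarray(uv,float).reshape(-1,1,2),c["mtx"],np.array([c["k1"],0,0,0.]),).reshape(-1,2)
    return np.c_[n,np.ones(len(n))]@R.from_rotvec(c["orientation"]).as_matrix().T
def plane(c,uv,z):
    r=rays(c,uv);return c["xyz"]+r*((z-c["xyz"][2])/r[:,2])[:,None]
def depthpts(c,uv,d):
    uv=np.asarray(uv);return c["xyz"]+rays(c,uv)*d[uv[:,1],uv[:,0]][:,None]
E
python3 - <<'E'
from h import *
c=ctrl.camera_params("top");p=cv2.imread("pics/top0.png");d=np.load("top0.npy")
m=(p.min(2)>150).astype(np.uint8);m[:235]=0;m[335:]=0;m[:,:305]=0;m[:,415:]=0
k,l,st,_=cv2.connectedComponentsWithStats(m);i=1+st[1:,4].argmax()
v,u=np.nonzero(l==i);print(st[i])
P=plane(c,np.c_[u,v],10)
r=cv2.minAreaRect(P[:,:2].astype(np.float32));print(r,cv2.boxPoints(r))
box=cv2.boxPoints(r)
# choose axis
e=[box[1]-box[0],box[2]-box[1]]; x=max(e,key=lambda a:abs(a[0])/np.hypot(*a)); x=x*np.sign(x[0]); yaw=np.arctan2(x[1],x[0]); o=np.array([*r[0],0]);print("yaw",yaw,np.linalg.norm(e[0]),np.linalg.norm(e[1]))
Rz=R.from_euler('z',yaw).as_matrix();np.savez("cl.npz",o=o,Rz=Rz)
for n in("top","scene"):
    c=ctrl.camera_params(n);d=np.load(n+"0.npy")
    v,u=np.nonzero(d>0);Q=(depthpts(c,np.c_[u,v],d)-o)@Rz
    for nm,lo,hi in(("strap",0,140),("lever",-160,-60)):
        k=(abs(Q[:,0])<25)&(Q[:,1]>lo)&(Q[:,1]<hi)&(Q[:,2]>75)&(Q[:,2]<190)
        S=Q[k];print(n,nm,len(S))
        for z in range(75,190,15):
            t=S[(S[:,2]>=z)&(S[:,2]<z+15)]
            if len(t):print(z,t.mean(0).round(1),np.percentile(t[:,:2],[5,95],axis=0).round(0).tolist())
    k=(abs(Q[:,0])<60)&(abs(Q[:,1])<80)&(Q[:,2]<20)&(Q[:,2]>0);print(np.median(Q[k],0))
E
```

```text
[ 310  235   99   92 5870]
((545.59130859375, -83.62548065185547), (184.3849334716797, 176.69598388671875), 6.798423767089844) [[ 443.58875     -6.8121243]
 [ 464.50537   -182.2657   ]
 [ 647.5939    -160.43884  ]
 [ 626.67725     15.01474  ]]
yaw 0.118654795 176.69597 184.38495
top strap 273
75 [-9.8 63.8 80. ] [[-21.0, 62.0], [6.0, 68.0]]
90 [-13.4  67.4  99.6] [[-21.0, 65.0], [-0.0, 72.0]]
105 [ -8.2  69.  112.8] [[-21.0, 66.0], [5.0, 73.0]]
120 [ -7.6  73.6 124.9] [[-20.0, 70.0], [6.0, 77.0]]
135 [ -7.9  79.1 142.5] [[-20.0, 77.0], [6.0, 82.0]]
150 [ -6.6  85.4 158. ] [[-20.0, 81.0], [7.0, 90.0]]
top lever 319
75 [ -6.4 -77.3  80.6] [[-16.0, -83.0], [5.0, -72.0]]
90 [ -6.3 -87.2  97. ] [[-12.0, -91.0], [-0.0, -83.0]]
105 [ -7.6 -96.5 112.1] [[-14.0, -103.0], [0.0, -91.0]]
120 [  -6.6 -108.7  128.7] [[-13.0, -119.0], [0.0, -99.0]]
135 [  -5.7 -109.7  135.8] [[-11.0, -112.0], [-1.0, -107.0]]
[-3.60264715 -8.62159407 10.1088553 ]
scene strap 984
75 [-9.6 70.4 82.7] [[-21.0, 66.0], [6.0, 73.0]]
90 [-9.6 74.1 97.8] [[-22.0, 69.0], [5.0, 77.0]]
105 [-10.2  77.4 112.6] [[-21.0, 71.0], [5.0, 81.0]]
120 [ -9.6  81.3 127.3] [[-22.0, 77.0], [6.0, 84.0]]
135 [ -9.6  85.1 142.6] [[-21.0, 80.0], [6.0, 88.0]]
150 [ -8.8  87.3 155.5] [[-21.0, 83.0], [6.0, 90.0]]
scene lever 445
75 [ -8.3 -77.9  81.4] [[-17.0, -85.0], [2.0, -71.0]]
90 [ -8.1 -88.2  97.3] [[-14.0, -94.0], [-1.0, -83.0]]
105 [ -8.8 -97.5 112.4] [[-14.0, -106.0], [-1.0, -91.0]]
120 [  -8.8 -105.4  127.1] [[-14.0, -112.0], [-1.0, -99.0]]
[-5.29488841 30.09735592 10.18967822]
```

Run:
```python
from h import *
c=ctrl.camera_params("top");p=cv2.imread("pics/top0.png")
m=(p.min(2)>150).astype(np.uint8);m[:235]=0;m[335:]=0;m[:,:305]=0;m[:,415:]=0
m=cv2.morphologyEx(cv2.morphologyEx(m,cv2.MORPH_CLOSE,np.ones((5,5))),cv2.MORPH_OPEN,np.ones((15,15)))
v,u=np.nonzero(m)
P=plane(c,np.c_[u,v],10)
r=cv2.minAreaRect(P[:,:2].astype(np.float32));b=cv2.boxPoints(r);print(r,b.tolist())
# column red ends
hsv=cv2.cvtColor(p,cv2.COLOR_BGR2HSV);m=(((hsv[...,0]<8)|(hsv[...,0]>172))&(hsv[...,1]>130)&(hsv[...,2]>90)).astype(np.uint8);m[:225]=0;m[340:]=0;m[:,:300]=0;m[:,420:]=0
k,l,st,ce=cv2.connectedComponentsWithStats(m);print(st,ce)
E0=plane(c,ce[1:][st[1:,4]>8],36);print(E0,E0.mean(0),E0[0]-E0[-1])
D=E0[0]-E0[-1];print(np.arctan2(D[1],D[0]))
```

```text
((540.1055908203125, -84.33866882324219), (151.06622314453125, 176.4536895751953), 6.810307502746582) [[454.6432800292969, -5.691249847412109], [475.5675964355469, -180.89990234375], [625.56787109375, -162.986083984375], [604.6435546875, 12.222564697265625]]
[[     0      0    640    480 307144]
 [   349    228      6      7     31]
 [   366    326      6      5     25]] [[319.49278189 239.49368049]
 [351.29032258 230.90322581]
 [368.76       327.8       ]]
[[638.86869009 -72.47361062  36.        ]
 [447.59283242 -96.22061149  36.        ]] [543.23076126 -84.34711106  36.        ] [191.27585767  23.74700087   0.        ]
0.12351851513575514
```

```bash
cat > st.py <<'E'
from h import *
o=np.array([540.1,-84.3,0]);Rz=R.from_euler('z',0.119).as_matrix()
def st():
    s=ctrl.read_state();M=R.from_rotvec(s["eef_rot"]).as_matrix()
    tip=(s["ee_pos"]+M[:,2]*173-o)@Rz
    print("t",round(s["time_s"],2),"tip in clamp",tip.round(1),"toolx yaw err deg",np.degrees(np.arctan2(M[1,0],M[0,0])-.119).round(2),"F",(s["force"]@Rz).round(1),"open",round(s["opening"],1))
if __name__=="__main__":st()
E
python3 -m jog '[[[0,0,0,9.4],[30,-40,0,0],[30,-40,0,0],[30,-40,0,0],[30,-40,0,0],[30,-40,0,0],[30,-40,0,0],[30,-40,0,0],[30,-40,0,0],[30,-40,0,0]]]' 1; python3 st.py
```

```text
time_s: 1.35
ee_pos: [393.3, -185.2, 404.6]
eef_rot: [-3.136, -0.186, 0.0]
force: [0.9, -0.6, -0.6]
opening: 0.1
grip_force: 0.0
t 1.35 tip in clamp [-157.7  -82.7  231.6] toolx yaw err deg -0.03 F [ 0.8 -0.7 -0.6] open 0.1
```

```bash
python3 -m jog '[[[31.5,-44,0,0],[31.5,-44,0,0],[31.5,-44,0,0],[31.5,-44,0,0],[31.5,-44,0,0],[0,0,0,0],[0,0,40,0],[0,0,40,0],[0,0,20,0],[0,0,0,0]]]'
python3 - <<'E'
from st import *
st();p,d=ctrl.capture("scene");cv2.imwrite("pics/s1.png",cv2.resize(p[180:340,280:500],None,fx=3,fy=3))
E
```

```text
time_s: 2.6
ee_pos: [521.8, 49.6, 303.1]
eef_rot: [-3.136, -0.185, 0.008]
force: [-0.0, -0.5, 0.4]
opening: 0.2
grip_force: 0.0
t 2.6 tip in clamp [ -3.1 135.2 130.1] toolx yaw err deg -0.06 F [-0.1 -0.5  0.4] open 0.2
```

View pics/s1.png

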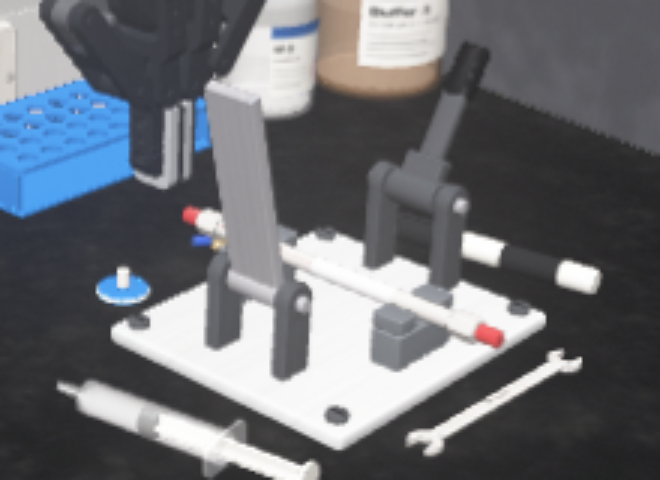

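The shut finger is seen behind the strap, at (160,165) in this crop. The strap and lever are both raised and clear of it, so I start pushing.

```bash
python3 -m jog '[[[3,10,0,0],[0,10,-1,0],[0,10,-1,0],[0,10,0,0],[0,10,0,0],[0,10,0,0],[0,10,0,0],[0,9,3,0],[0,9,3,0],[0,9,3,0],[0,0,0,0]]]'
python3 - <<'E'
from st import *
st();p,d=ctrl.capture("scene");cv2.imwrite("pics/s2.png",cv2.resize(p[180:340,280:500],None,fx=3,fy=3))
E
```

```text
time_s: 4.03
ee_pos: [537.6, -46.3, 297.3]
eef_rot: [3.136, 0.185, -0.001]
force: [-0.6, 1.1, -0.2]
opening: 0.6
grip_force: 0.0
t 4.03 tip in clamp [  2.   38.1 124.3] toolx yaw err deg -0.06 F [-0.4  1.2 -0.2] open 0.6
```

View pics/s2.png

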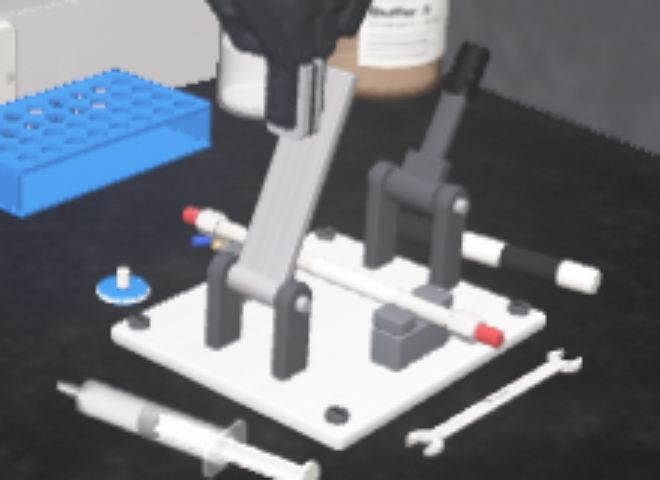

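The strap has passed vertical, with the finger on its upper face at (290,130). I continue along the arc.

```bash
python3 -m jog '[[[0,10,5.5,0],[0,10,6,0],[0,7,8.5,0],[0,7,8.5,0],[0,5,10,0],[0,5,10,0],[0,3,8,0],[0,1,7,0],[0,0,3,0],[0,0,3,0],[0,0,0,0]]]'; python3 st.py
```

```text
time_s: 5.45
ee_pos: [543.3, -93.0, 228.1]
eef_rot: [-3.136, -0.187, 0.0]
force: [-0.7, 0.1, 0.0]
opening: 0.1
grip_force: 0.0
t 5.45 tip in clamp [ 2.1 -9.  55.1] toolx yaw err deg -0.01 F [-0.7  0.1  0. ] open 0.1
```

```bash
for i in 1 2; do :; done; python3 -m jog '[[[0,0,1,0],[0,0,0.5,0],[0,0,0,0]]]'; python3 st.py
```

```text
time_s: 5.82
ee_pos: [543.4, -93.1, 227.4]
eef_rot: [-3.136, -0.186, -0.001]
force: [-1.6, -0.1, 5.8]
opening: 0.3
grip_force: 3.0
t 5.83 tip in clamp [ 2.3 -9.2 54.4] toolx yaw err deg -0.01 F [-1.6  0.1  5.8] open 0.3
```

```bash
python3 -m jog '[[[0,0,1,0],[0,0,0,0],[0,0,-10,0],[0,0,-30,0],[0,0,-35,0],[0,0,-35,0],[0,0,-30,0],[0,0,0,0],[0,40,0,0],[0,50,0,0],[0,50,0,0],[0,0,0,0]]]'
python3 - <<'E'
from st import *
st();p,d=ctrl.capture("scene");cv2.imwrite("pics/s3.png",cv2.resize(p[180:340,280:500],None,fx=3,fy=3))
c=ctrl.camera_params("scene");v,u=np.nonzero(d>0);Q=(depthpts(c,np.c_[u,v],d)-o)@Rz
S=Q[(abs(Q[:,0])<14)&(Q[:,1]<50)&(Q[:,1]>-45)&(Q[:,2]>44)&(Q[:,2]<80)]
for y in range(-50,50,20):
    t=S[(S[:,1]>=y)&(S[:,1]<y+20)]
    if len(t):print(y,np.median(t,0).round(1))
E
```

```text
time_s: 7.32
ee_pos: [560.0, -235.4, 364.5]
eef_rot: [3.136, 0.181, -0.001]
force: [-0.8, 0.8, 0.1]
opening: 0.3
grip_force: 0.0
t 7.33 tip in clamp [   1.8 -152.5  191.5] toolx yaw err deg -0.22 F [-0.7  0.9  0.1] open 0.3
-50 [ -1.7 -37.8  53.9]
-30 [ -0.5 -19.9  53.9]
-10 [-2.1 -1.  53.8]
10 [-1.5 20.  53.8]
30 [-0.7 40.  54. ]
```

View pics/s3.png

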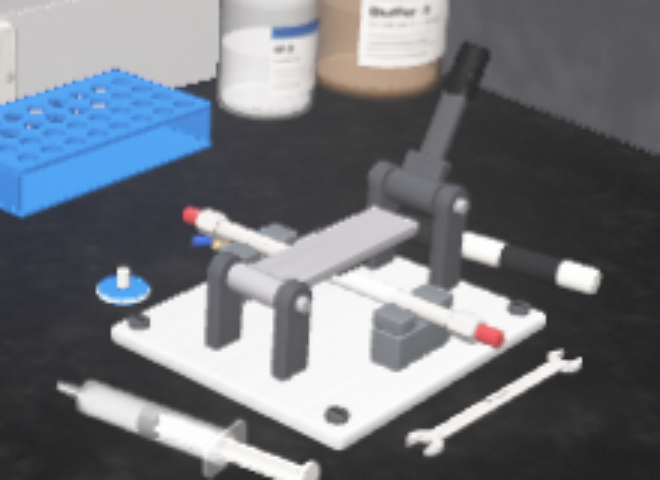

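The strap lies flat across the column, with its top at z≈54 along its whole length. The lever is still raised, its grip at (470,65). Next I push the lever.

```bash
python3 -m jog '[[[-2,0,32,0],[0,0,31,0],[0,-12,0,0],[0,-12,0,0],[0,-12,0,0],[0,-12,0,0],[0,-12,0,0],[0,-12,0,0],[0,-11,2,0],[0,-11,3,0],[0,0,0,0]]]'
python3 - <<'E'
from st import *
st();p,d=ctrl.capture("scene");cv2.imwrite("pics/s4.png",cv2.resize(p[180:340,280:500],None,fx=3,fy=3))
E
```

```text
time_s: 8.75
ee_pos: [546.9, -135.2, 310.8]
eef_rot: [-3.133, -0.186, -0.013]
force: [-23.6, 24.1, 89.0]
opening: -0.2
grip_force: 44.5
t 8.75 tip in clamp [  2.3 -50.9 137.8] toolx yaw err deg -0.03 F [-20.6  26.7  89. ] open -0.2
```

View pics/s4.png

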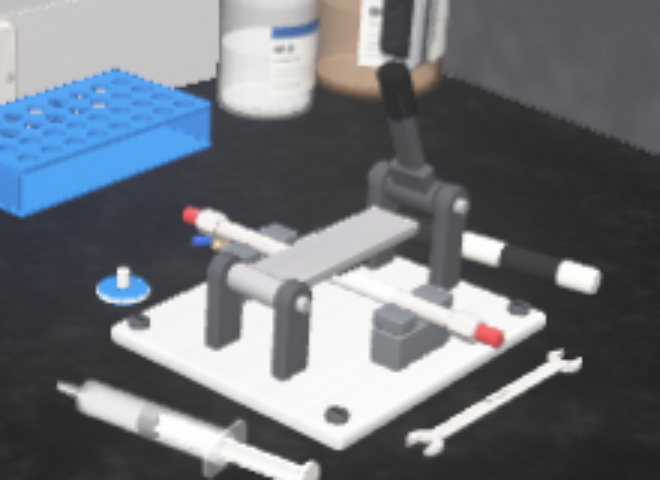

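The fingertip is standing on top of the lever's end near (400,65), so it did not get as low as commanded. I'll lift off and approach lower.

```bash
python3 -m jog '[[[0,0,-15,0],[0,0,-25,0],[0,0,-10,0],[0,40,0,0],[0,40,0,0],[0,0,0,0]]]'
python3 - <<'E'
from st import *
st();p,d=ctrl.capture("scene");cv2.imwrite("pics/s5.png",cv2.resize(p[130:340,280:500],None,fx=2.8,fy=2.8))
c=ctrl.camera_params("scene");v,u=np.nonzero(d>0);Q=(depthpts(c,np.c_[u,v],d)-o)@Rz
S=Q[(abs(Q[:,0])<14)&(Q[:,1]<0)&(Q[:,1]>-100)&(Q[:,2]>75)&(Q[:,2]<160)]
for z in range(75,165,10):
    t=S[(S[:,2]>=z)&(S[:,2]<z+10)]
    if len(t):print(z,np.median(t,0).round(1))
E
```

```text
time_s: 9.55
ee_pos: [556.8, -220.5, 348.0]
eef_rot: [3.135, 0.183, 0.002]
force: [0.1, 0.8, 0.2]
opening: -0.2
grip_force: 0.0
t 9.55 tip in clamp [   0.6 -137.5  175. ] toolx yaw err deg -0.14 F [0.2 0.8 0.2] open -0.2
75 [ -5.4 -58.6  78.7]
85 [ -5.  -54.5  90.3]
95 [ -4.4 -49.5 100.3]
105 [ -5.5 -44.6 110.6]
115 [ -6.4 -39.8 120.5]
125 [ -6.3 -34.4 130.6]
135 [ -1.9 -37.3 138.1]
```

View pics/s5.png

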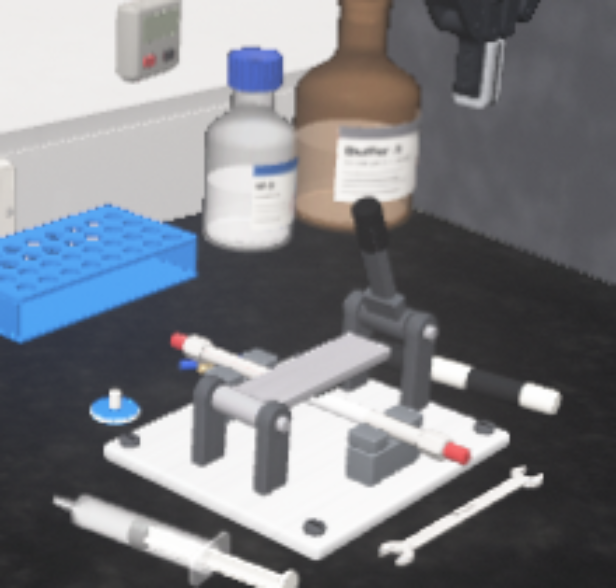

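```bash
python3 -m jog '[[[0,0,30,0],[0,0,30,0],[0,0,0,0],[0,0,0,0]]]'; python3 st.py;  python3 -m jog '[[[-2,-10,0,0],[0,-10,0,0],[0,-10,0,0],[0,-10,0,0],[0,-5,0,0],[0,-5,0,0],[0,0,0,0]]]'
python3 - <<'E'
from st import *
st();p,d=ctrl.capture("scene");cv2.imwrite("pics/s6.png",cv2.resize(p[130:340,280:500],None,fx=2.8,fy=2.8))
E
```

```text
time_s: 10.1
ee_pos: [556.6, -217.9, 288.5]
eef_rot: [3.136, 0.188, 0.001]
force: [-0.4, 0.5, 0.6]
opening: 0.3
grip_force: 0.0
t 10.1 tip in clamp [   0.6 -134.6  115.5] toolx yaw err deg 0.03 F [-0.3  0.5  0.6] open 0.3
time_s: 10.98
ee_pos: [548.3, -168.9, 287.6]
eef_rot: [-3.136, -0.187, 0.0]
force: [1.0, -0.8, 0.6]
opening: -0.2
grip_force: 0.0
t 10.97 tip in clamp [ -1.9 -84.9 114.6] toolx yaw err deg 0.0 F [ 0.9 -0.9  0.6] open -0.2
```

View pics/s6.png

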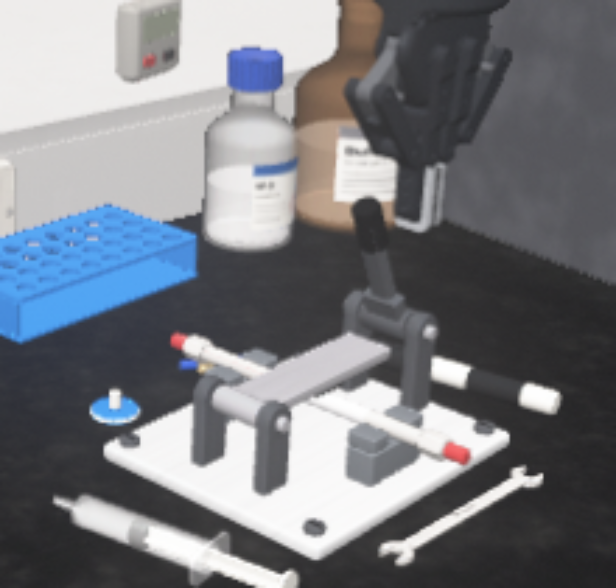

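The finger is now beside the lever's outer face, with its tip at (418,225) below the lever's end at (367,205).

```bash
python3 -m jog '[[[0,-8,0,0],[0,-8,0,0],[0,0,0,0]]]'|grep force; python3 st.py;  python3 -m jog '[[[0,-6,0,0],[0,-6,0,0],[0,0,0,0]]]'|grep force
python3 - <<'E'
from st import *
st();p,d=ctrl.capture("scene")
c=ctrl.camera_params("scene");v,u=np.nonzero(d>0);Q=(depthpts(c,np.c_[u,v],d)-o)@Rz
S=Q[(abs(Q[:,0])<14)&(Q[:,1]<20)&(Q[:,1]>-100)&(Q[:,2]>75)&(Q[:,2]<150)]
for z in range(75,145,10):
    t=S[(S[:,2]>=z)&(S[:,2]<z+10)]
    if len(t):print(z,np.median(t,0).round(1))
E
```

```text
force: [0.0, 0.1, -0.0]
grip_force: 0.0
t 11.4 tip in clamp [ -2.1 -68.4 114.6] toolx yaw err deg 0.03 F [ 0.   0.1 -0. ] open 0.4
force: [0.7, -0.9, -0.1]
grip_force: 0.6
t 11.78 tip in clamp [ -1.5 -57.  114.9] toolx yaw err deg 0.01 F [ 0.6 -1.  -0.1] open -0.1
75 [ -6.2 -55.7  78.7]
85 [ -4.8 -49.9  90.1]
95 [ -5.9 -42.5  99.8]
105 [ -5.8 -35.4 110.9]
115 [ -7.9 -39.8 120.3]
125 [ -6.8 -34.3 130.5]
135 [ -8.8 -45.2 140.1]
```

```bash
python3 -m jog '[[[0,-6.5,2.8,0],[0,-6.5,2.8,0],[0,-6.5,5.5,0],[0,-6.5,5.5,0],[0,0,0,0]]]'|grep force; python3 st.py;  python3 -m jog '[[[0,-5.5,6.5,0],[0,-5.5,6.5,0],[0,-4,5,0],[0,-4,5,0],[0,0,0,0]]]'|grep force; python3 st.py
```

```text
force: [0.2, 0.1, 0.5]
grip_force: 0.2
t 12.45 tip in clamp [ -2.3 -30.   97.4] toolx yaw err deg 0.01 F [0.2 0.1 0.5] open -0.1
force: [0.2, -1.0, -0.2]
grip_force: 0.0
t 13.07 tip in clamp [ -2.4 -11.3  74.5] toolx yaw err deg -0.01 F [ 0.  -1.  -0.2] open 0.1
```

```bash
python3 -m jog '[[[0,0,2,0],[0,0,1,0],[0,0,0,0]]]'|grep force
python3 - <<'E'
from st import *
st();p,d=ctrl.capture("scene");cv2.imwrite("pics/s7.png",cv2.resize(p[180:340,280:500],None,fx=3,fy=3))
E
```

```text
force: [-1.5, 3.0, 3.1]
grip_force: 2.0
t 13.45 tip in clamp [ -2.2 -11.6  72.2] toolx yaw err deg -0.03 F [-1.1  3.2  3.1] open -0.3
```

View pics/s7.png

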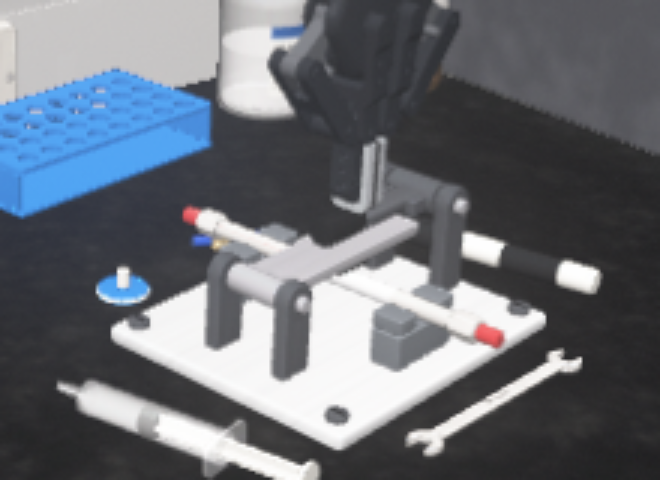

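The lever is lying down under the finger, near (370,210). I press a little more, lift off and check.

```bash
python3 -m jog '[[[0,0,1,0],[0,0,1,0],[0,0,0,0]]]'|grep force; python3 st.py; python3 -m jog '[[[0,0,-15,0],[0,0,-35,0],[0,0,-40,0],[0,0,-40,0],[-30,30,-20,0],[-30,30,0,0],[-40,40,0,0],[-40,40,0,0],[0,0,0,0],[0,0,0,0]]]'|grep force
python3 - <<'E'
from st import *
st();p,d=ctrl.capture("scene");cv2.imwrite("pics/s8.png",cv2.resize(p[180:340,280:500],None,fx=3,fy=3))
c=ctrl.camera_params("scene");v,u=np.nonzero(d>0);Q=(depthpts(c,np.c_[u,v],d)-o)@Rz
S=Q[(abs(Q[:,0])<8)&(Q[:,1]<50)&(Q[:,1]>-70)&(Q[:,2]>44)&(Q[:,2]<100)]
for y in range(-70,50,10):
    t=S[(S[:,1]>=y)&(S[:,1]<y+10)]
    if len(t):print(y,np.median(t,0).round(1),np.percentile(t[:,2],95).round(1))
E
```

```text
force: [-4.7, 4.2, 17.6]
grip_force: 8.9
t 13.88 tip in clamp [ -2.  -11.7  71.5] toolx yaw err deg -0.03 F [-4.2  4.7 17.6] open -0.1
force: [-0.3, -0.7, 0.2]
grip_force: 0.0
t 15.12 tip in clamp [-141.8 -152.3  220.3] toolx yaw err deg -0.09 F [-0.4 -0.6  0.2] open 0.3
-70 [  0.2 -65.2  67.8] 70.5
-60 [ -3.3 -53.8  65.5] 66.8
-50 [ -4.6 -45.8  64.6] 66.6
-40 [ -5.3 -34.3  64. ] 66.6
-30 [ -5.2 -25.2  64.3] 66.5
-20 [ -5.8 -14.   64.4] 71.3
-10 [-4.9 -4.3 68.8] 71.7
0 [-4.8  5.9 68.2] 71.6
10 [-1.1 13.2 60.7] 70.9
20 [ 0.4 25.3 54. ] 55.0
30 [ 0.3 34.6 53.8] 54.8
40 [-0.5 46.3 54.2] 55.0
```

View pics/s8.png

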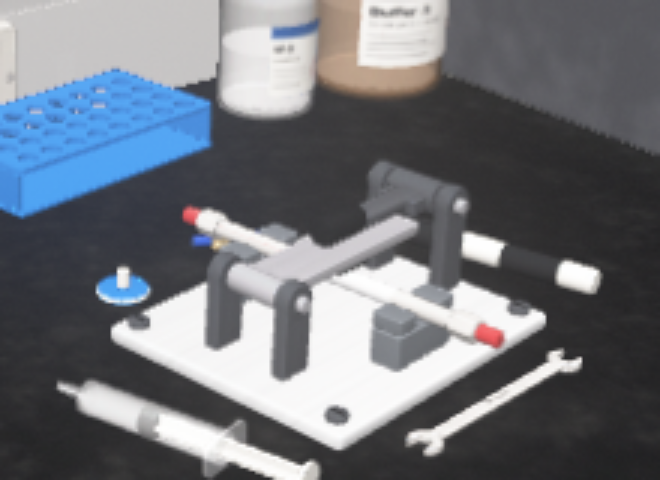

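The lever is level (bar top 66.5 mm, grip top 71.6 mm against the 72 mm expected). The strap is flat under it at 54 mm, the red column ends at (190,215) and (490,335) and the bystanders haven't moved, and the arm is clear.

```bash
python3 -c "
from plant import ctrl
print(ctrl.hand_in())"
```

```text
the job is handed in; nothing more can be done
None
```

The job is handed in at about 15 s: the strap lies flat across the column, the lever is fully down over it, nothing else appears moved, and the arm is clear; on the first lever push the fingertip pressed on the lever's end, with about 93 N at the wrist when it stopped (limit 120 N; the peak during the move wasn't recorded), before I backed off and redid it lower.

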